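# Set the ladder-lock support stand level with a disc sander and lay a bar across

### The job

Set the long square aluminium bar up for squaring its end on the disc sander. First raise the support stand's roller head to the rung that brings the roller level with the sander's table, ease it down until its pawl has seated on that rung, and let go of it; then draw the bar out of the stock rack and lay it level on the sander's table and, between the guide cheeks, on the stand's roller, close alongside the gauge fence on the side nearer the robot, its end a finger's breadth short of the disc. Never let the bar touch the disc, and do not disturb the tube, tub, jar or quadcopter frame.

Things in the scene. Friction and masses are not known exactly. Their poses are not given: they have to be found in the camera images.
- sander: Bench disc sander, fixed. Origin on the bench under the centre of the disc's flat face; x level, square to the disc, from the disc over the sander's table towards the stand; y level, towards the robot; z up. Table top at z 210 mm, x 3 to 128, y -115 to 115 mm. Disc (200 mm, face at x = 0) rises to z 295 mm; housing and motor behind it to z 307 mm.
- fence (a point): Middle of the foot of the mitre gauge fence's face, on the sander's table (at x 66, y -20, z 210 mm of the sander; same axes). The fence is an upright plate 100 mm long, parallel to the sander's x, 32 mm high, its face looking to +y (the robot's side); the bar belongs beside this face.
- stand: Support stand, fixed, its centre 295 to 310 mm from the disc. Origin at the centre of its base on the bench; x away from the sander, y along the roller, z up. Base plate 130 x 140 x 9 mm; two aluminium stiles 135 mm high at y +-46 to +-56 mm, x -14 to 22 mm, with five 5 mm rungs between them, 20 mm apart. The head with the roller slides up between the stiles.
- roller_axis (a point): Centre of the stand's roller (25 mm diameter, 46 mm long along the stand's y, free to turn), 137.5 mm + joint head above the bench. Steel guide cheeks stand at its ends, 48 mm apart inside, 64 mm long, to 40 mm above its axis: the bar lies between them. Gripped across its diameter from above, midway between the cheeks, it lifts the head (0.54 kg); free space to 25 mm below its axis.
- head (a joint): Height of the stand's head, m: 0, 0.020, 0.040, 0.060 or 0.080 with its pawl resting on the 1st to 5th rung; at the start on one of the lowest three; at 0.060 the roller's top is level with the sander's table. The weighted pawl tips aside at a rung and swings back (0.15 s) once the head is 12 mm above that rung's value; it then cannot come down past that rung. Falls if let go between rungs.
- rack: Plywood stock rack, fixed: two lanes side by side, 48 mm wide, between walls 34 mm high, 292 mm deep, no floor, 120 mm wide outside; a shelf board (underside 34, top 43 mm) roofs the lanes from 170 mm behind the mouth to the back, open above before that. Origin on the bench at the middle of its open mouth; x points level out of the mouth, y across; lane centres at y = +-28 mm.
- bar_mid (a point): Centre of the solid square aluminium bar, 320 x 25 x 25 mm, about 0.5 kg; x along its length. At the start it lies on the bench in one lane of the rack, its front end 40 to 60 mm out of the mouth, with room for fingers on both sides; within the lane there is none. Its back end starts under the shelf board. Too heavy to be held level by one end.
- tube_mid (a point): Centre of a round black tube lying in the other lane, 230 mm long, 18 mm diameter, x along it. Leave it there.
- tub_mid (a point): Centre of a grey parts tub, 130 x 90 mm, 45 mm high, on the bench. Leave it alone.
- jar: Glass jar of 64 mm diameter, 85 mm high, origin at the centre of its underside. Leave it alone.
- frame_mid (a point): Middle of a half-built quadcopter frame, about 175 x 150 mm, 36 mm high, on the bench. Leave it alone.

How it is judged (in metres and radians):
On the way:
1. the head sits on the fourth rung (joint head 0.056 to 0.064 m), let go, with nothing yet on the roller (value of joint head between 0.056 and 0.064 m and contact force between each of the fingers, bar and head below 0.1 N), for 0.3 s.
At the end, for the whole second after the job is handed in: Head on the fourth rung (0.056 to 0.064 m); bar at rest, let go, on table and roller both, level within 0.03 rad, centre 218.5 to 226.5 mm up, within 0.07 rad of the sander's x, end 4 to 30 mm short of the disc, side at most 13 mm from the fence face (value of joint head between 0.056 and 0.064 m and angle between bar_mid's own x axis and vertical between 1.5408 and 1.6008 rad and height (world z) of bar_mid between 0.2185 and 0.2265 m and x of bar_mid in the frame of sander between 0.164 and 0.19 m and y of bar_mid in the frame of sander between -0.0095 and 0.006 m and angle between the x axis of bar_mid and the x axis of sander, either way round below 0.07 rad and contact force between bar and sander above 0.3 N and contact force between bar and head above 0.3 N and linear speed of bar below 0.01 m/s); the robot touches nothing.
It fails at once if the head is dropped: it comes down faster than 0.3 m/s (velocity of joint head below -0.3 m/s).
It fails at once if the bar touches the disc (contact force between bar and disc above 0.5 N).
It fails at once if the tube is moved by more than 25 mm (distance of tube_mid from where it was at the start of the episode above 0.025 m).
It fails at once if the jar is moved by more than 25 mm or tipped (distance of jar from where it was at the start of the episode above 0.025 m or angle between jar's own z axis and vertical above 0.3 rad).
It fails at once if the tub or the quadcopter frame is moved by more than 25 mm (distance of any of tub_mid, frame_mid from where it was at the start of the episode above 0.025 m).
It also fails if it takes over 64 s, if anything falls off the work surface, if the arm or the gripper's body presses on something with over 40 N, if the wrist force passes 120 N, or if a joint passes its speed limit or range.

### The arm

A 6-joint arm with a two-finger parallel gripper is mounted at the origin on the work surface. World frame = base frame: x ahead of the robot, y to its left, z up, the work surface at z = 0. Lengths are in m, angles in degrees, forces in N, time in s.
With the tool pointing down it reaches from about 0.275 to 0.875 m from the base axis. Payload 12.5 kg.
Tool frame: the origin (TCP) lies between the finger pads; the fingertips stand 11 mm ahead of it and the grasp point (between the pads) lies 8 mm behind it (bot.finger_overhang is the distance from the TCP to the fingertips, in m); y points along the fingers, z is the direction in which the jaws open and shut, and the axes are right-handed (so a half turn about y gives the same grasp; the last joint's range is limited). The gripper opens to 85 mm and grips with 20 to 120 N. Pads are 22 mm wide; open, the fingers measure 114 mm over their backs; the gripper's body (76 mm by 85 mm) begins 54 mm behind the grasp point. The pads swing forward as they close: fully open they stand 13 mm farther back than shut.
Start: joints at [-71.998, 20.094, 94.641, -0, 65.266, -4.847], TCP at [0.214, -0.507, 0.242] pointing down, gripper open.
Joint ranges: [-157.81, 157.81], [-45, 120.19], [0.68, 151.7], [-89.99, 269.99], [4.06, 180], [-164.3, 164.3]. Speed limits (degrees/s): [127.2, 127.2, 159.86, 180, 180, 180].

### API

Orientations are given as a 3x3 rotation matrix whose columns are the frame's x, y, z axes.
In Python, from rig import bot gives the robot as it stands.
- The arm moves only by the tool apply_moves, never from a script. Its argument "plan" is a list of rows, each an object of numbers: "gripper": the opening, from 0 (shut) to 1 (fully open); "dx", "dy", "dz": the shift along the tool's x, y, z in m; "ax", "ay", "az": the turn, a rotation vector about the tool's x, y, z in rad. In form: [{"gripper": .., "dx": .., "dy": .., "dz": .., "ax": .., "ay": .., "az": ..}, ...]. A call has 1 to 20 rows; each row shifts and turns the commanded pose from where the row before left it, along the tool's axes as they then stand; what a row does not reach is not made up. A row lasts 1/10 s, in which the tool goes at most 50 mm and 8.59 degrees, less where a joint would pass 70% of its speed; a pose out of reach is approached as far as the arm can. A call is refused whole if a number of a shift passes 0.05 or a number of a turn 0.15, either way. A call with a gripper value outside its range is refused whole. The fingers move at their own pace and stop on an object; "grip_force" is the grip in N (left out, the last holds). Time passes only in rows, so rows that do not move let the fingers close. It gives the time, the measured TCP pose, the force and the opening at its end, in the units of the state.
- bot.get_state(): the state, without advancing time (a new reading comes with each control period).
- bot.get_image(name): name is "scene" or "top"; returns the picture (420x560x3 uint8, red, green, blue); there is no depth.
- bot.calibration(name): a dict with "vertical_fov" (degrees; the focal length in pixels is half the picture's height over the tangent of half this angle, whatever the lens; pixels are square), "cx", "cy" (the principal point, pixels), "camera_from_world" (4x4, takes a point from world to camera coordinates). Camera axes: x right, y up, looking along -z (the intrinsics and any distortion apply to the point x, -y, -z); pixel columns grow to the right and rows downward; lengths in m; the calibration is good to about 2 mm. A picture is of the moment at which its call begins. calibration takes no time and is no camera call.
- bot.sign_off(): hands the job in, once; it reports no verdict.
The state is a dict: "t": time; "qpos": joint angles; "qvel": joint speeds; "effort": joint torques, N m; "tcp_pos": TCP position; "tcp_rot": TCP orientation; "wrist_force": force on the tool from outside, world axes, zero at the start; "torque": the same for the moment, N m; "finger_gap": opening from 0.0 (shut) to 1.0 (fully open).
Only numpy, scipy, OpenCV 4.12 (cv2) and the standard library are available. Lean on these libraries where they do the work, as an engineer would, in place of code of your own. Each camera call takes 0.05 s, during which the arm holds its last target. There are 200 camera calls.

## Working session

There is one attempt and no reset: what is moved stays moved. The work goes in short steps, Python scripts to look and compute and a tool call to move; the robot and the scene stay as the last step left them, time stands still between calls to the robot, and variables do not carry over. Pictures are saved under pics/ and viewed, about 8 in all and at most 12, crops included, and the job is handed in when it is done.

Besides the shell and the picture viewer there is one more tool, called after "Request:" as name(argument=value, ...) on one line, values as JSON. apply_moves: Moves the arm, as the interface text tells. Its arguments: {"type":"object","properties":{"plan":{"type":"array","items":{"type":"object","properties":{"gripper":{"type":"number"},"dx":{"type":"number"},"dy":{"type":"number"},"dz":{"type":"number"},"ax":{"type":"number"},"ay":{"type":"number"},"az":{"type":"number"}}}},"grip_force":{"type":"number"}},"required":["plan"]}

```bash
ls; mkdir -p pics; python3 - <<'E'
from rig import bot
import cv2,numpy as np
for n in("scene","top"):
    im=bot.get_image(n); cv2.imwrite(f"pics/{n}0.png",im[:,:,::-1])
    c=bot.calibration(n); print(n,c)
s=bot.get_state(); print(s)
E
```

```text
pics
scene {'vertical_fov': 52.21434772831353, 'cx': 284.9705122420889, 'cy': 205.9706689814423, 'camera_from_world': array([[ 0.7933396 ,  0.60850405, -0.0183057 , -0.47367758],
       [-0.44262892,  0.59720189,  0.66890174,  0.12118975],
       [ 0.41796161, -0.52256361,  0.7431254 , -1.67907131],
       [ 0.        ,  0.        ,  0.        ,  1.        ]])}
top {'vertical_fov': 43.01651575207449, 'cx': 277.6934663899711, 'cy': 208.9436543750966, 'camera_from_world': array([[-0.01629999, -0.99983578,  0.0079204 ,  0.05226056],
       [ 0.99828612, -0.01582841,  0.05634079, -0.55967176],
       [-0.05620617,  0.00882518,  0.99838018, -1.82109886],
       [ 0.        ,  0.        ,  0.        ,  1.        ]])}
{'t': 0.1, 'qpos': array([-7.19983427e+01,  2.01211730e+01,  9.46711418e+01, -1.07666719e-04,
        6.52672643e+01, -4.84481344e+00]), 'qvel': array([ 0.03182514, -0.03678845, -0.04716882, -0.01474809, -0.01692969,
       -0.07886872]), 'effort': array([ 1.45628228e-04, -5.06834793e+01, -2.91875732e+01, -6.47147181e-05,
        2.67489362e-03, -1.06578273e-05]), 'tcp_pos': array([ 0.21350345, -0.50656903,  0.24182721]), 'tcp_rot': array([[-9.21548256e-01, -3.22983327e-04,  3.88263710e-01],
       [-3.88263834e-01,  9.88419929e-04, -9.21547730e-01],
       [-8.61230372e-05, -9.99999459e-01, -1.03627941e-03]]), 'wrist_force': array([-0.11655506, -0.47720818, -0.14299909]), 'torque': array([-0.0557165 , -0.00038025, -0.0233259 ]), 'finger_gap': 0.9984353508576425}
```

```bash
python3 - <<'E'
import cv2
for n in("scene","top"):
    im=cv2.imread(f"pics/{n}0.png"); cv2.imwrite(f"pics/{n}0b.png",cv2.resize(im,(800,600),interpolation=cv2.INTER_CUBIC))
E
```

```text
(no output)
```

View pics/scene0b.png

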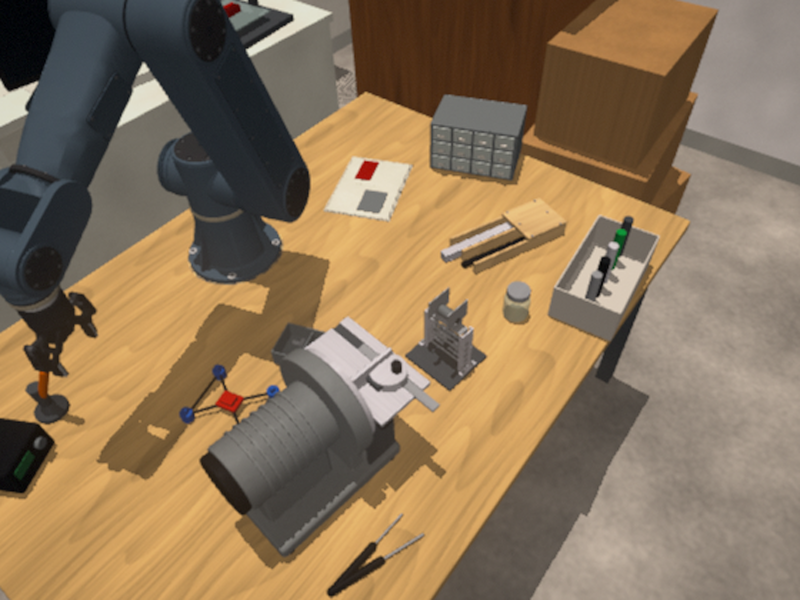

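View pics/top0b.png

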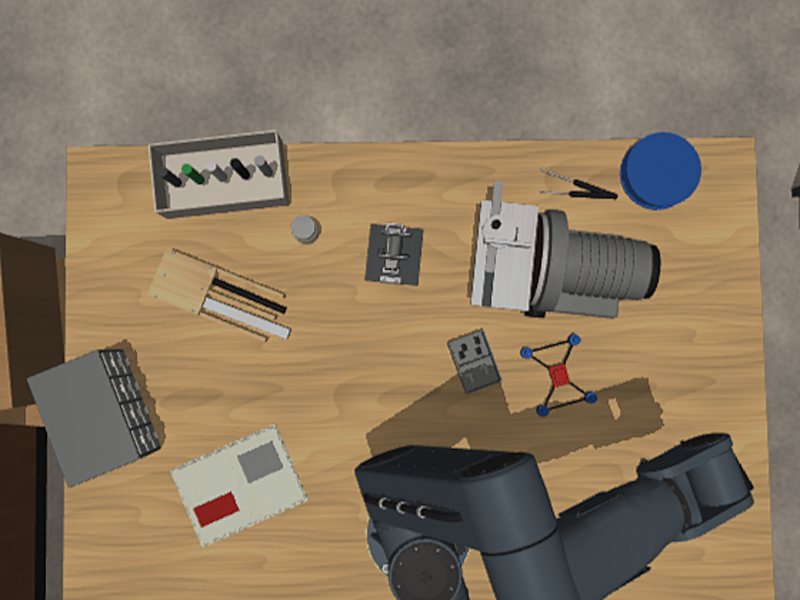

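The pictures show the bar (light) in the robot-side lane of the rack at about (255,312) in the top view, with the tube in the other lane. The stand is at (394,252), the sander table at (505,255), and the tub, jar and frame stand clear. I'll enlarge crops for measuring.

```bash
cat > h.py <<'E'
import numpy as np,cv2
from rig import bot
def cal(n):
    c=bot.calibration(n); f=210/np.tan(np.radians(c["vertical_fov"]/2)); return c,f
def ray(n,u,v,z):
    c,f=cal(n);T=c["camera_from_world"];R=T[:3,:3];o=-R.T@T[:3,3]
    d=R.T@np.array([(u-c["cx"])/f,-(v-c["cy"])/f,-1]); return o+d*(z-o[2])/d[2]
def proj(n,p):
    c,f=cal(n);T=c["camera_from_world"];q=T[:3,:3]@np.array(p)+T[:3,3]
    return c["cx"]+f*q[0]/-q[2],c["cy"]-f*q[1]/-q[2]
def crop(n,x0,y0,w,h,s,fn,im=None):
    if im is None: im=bot.get_image(n)[:,:,::-1]
    o=cv2.resize(np.ascontiguousarray(im[y0:y0+h,x0:x0+w]),None,fx=s,fy=s,interpolation=cv2.INTER_CUBIC)
    for k in range(0,w,10): cv2.putText(o,str(x0+k),(k*s,8),0,.3,(0,0,255),1);cv2.line(o,(k*s,10),(k*s,14),(0,0,255),1)
    for k in range(0,h,10): cv2.putText(o,str(y0+k),(0,k*s+4),0,.3,(0,0,255),1)
    cv2.imwrite(fn,o)
E
python3 - <<'E'
from h import *
im=cv2.imread("pics/top0.png")
crop("top",245,120,150,110,5,"pics/c1.png",im)
crop("top",100,170,110,75,7,"pics/c2.png",im)
E
```

```text
(no output)
```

View pics/c1.png

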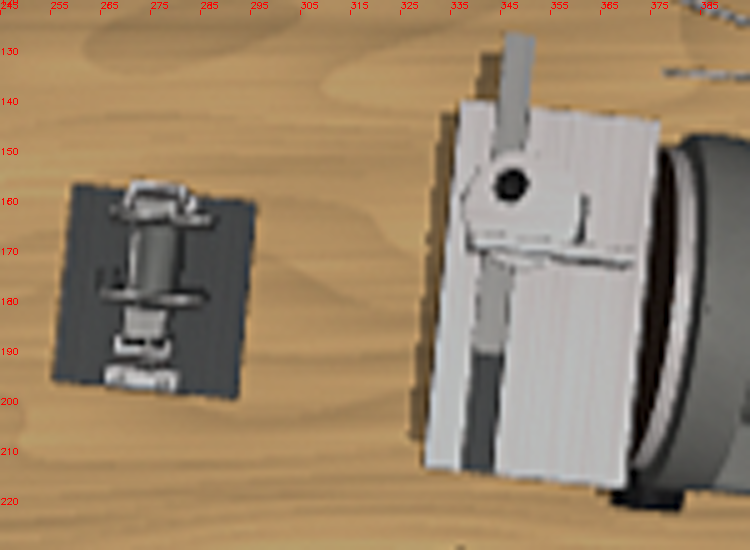

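View pics/c2.png

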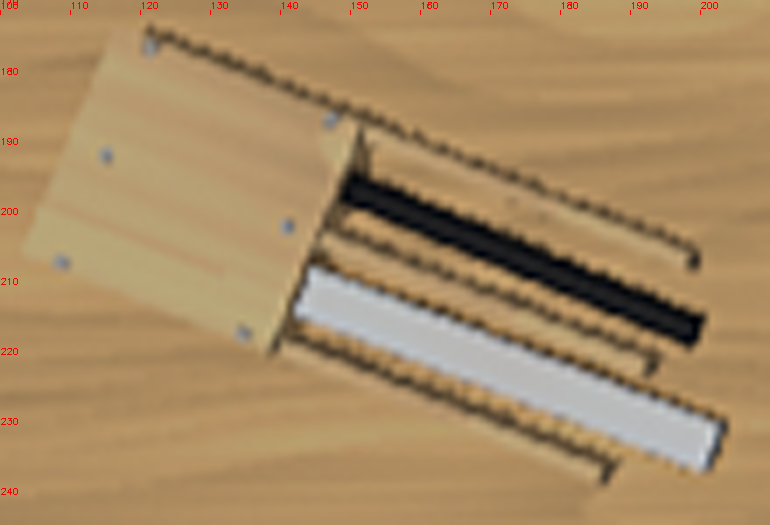

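```bash
python3 - <<'E'
from h import *
np.set_printoptions(precision=4,suppress=True)
A=lambda x,y:(245+x/5-.4,120+y/5-.4)
B=lambda x,y:(100+x/7-.43,170+y/7-.43)
P=lambda m,l,z:np.array([ray("top",*m(*q),z) for q in l])
def rep(n,p):
    print(n,"ctr",p.mean(0),"edges",[np.round(p[i]-p[i-1],4)[:2].tolist()+[round(float(np.linalg.norm(p[i]-p[i-1])),4)] for i in range(len(p))])
base=P(A,[(72,184),(257,203),(238,399),(53,381)],.009);rep("base",base)
tab=P(A,[(458,99),(660,120),(627,488),(424,467)],.21);rep("table",tab)
bar=P(B,[(720,420),(702,469),(294,312),(312,265)],.025);rep("bar",bar)
print(bar)
sh=P(B,[(362,127),(272,352),(22,250),(118,35)],.043);rep("shelf",sh)
wl=P(B,[(700,248),(660,353),(616,462)],.034);print("wallends",wl)
fe=P(A,[(468,237),(632,263)],.242);rep("fence top",fe);print(fe)
# roller / cheeks
ck=P(A,[(115,210),(213,219),(205,297),(100,294)],.2);rep("cheeks",ck)
tu=P(B,[(350,190),(705,318),(692,345)],.018);rep("tube",tu);print(tu)
print(proj("top",(0,0,0)))
for n in("scene","top"):
    T=bot.calibration(n)["camera_from_world"];print(n,-T[:3,:3].T@T[:3,3])
E
```

```text
base ctr [0.6688 0.0487 0.009 ] edges [[0.1372, -0.0151, 0.138], [-0.0152, -0.1284, 0.1293], [-0.1365, 0.0157, 0.1374], [0.0145, 0.1279, 0.1287]]
table ctr [ 0.6412 -0.1898  0.21  ] edges [[0.2285, -0.0261, 0.23], [-0.015, -0.1253, 0.1262], [-0.2285, 0.0265, 0.23], [0.015, 0.125, 0.1259]]
bar ctr [0.5212 0.4055 0.025 ] edges [[-0.079, -0.1986, 0.2137], [-0.0237, 0.009, 0.0254], [0.0798, 0.1985, 0.2139], [0.0229, -0.0088, 0.0245]]
[[0.4934 0.3017 0.025 ]
 [0.4696 0.3107 0.025 ]
 [0.5495 0.5091 0.025 ]
 [0.5724 0.5003 0.025 ]]
shelf ctr [0.6082 0.5532 0.043 ] edges [[-0.0467, -0.1181, 0.127], [-0.1085, 0.0437, 0.117], [0.0513, 0.1206, 0.1311], [0.1039, -0.0463, 0.1137]]
wallends [[0.5771 0.3095 0.034 ]
 [0.5262 0.3294 0.034 ]
 [0.4737 0.3511 0.034 ]]
fence top ctr [ 0.6637 -0.1902  0.242 ] edges [[0.0174, 0.0993, 0.1008], [-0.0174, -0.0993, 0.1008]]
[[ 0.6724 -0.1406  0.242 ]
 [ 0.655  -0.2399  0.242 ]]
cheeks ctr [0.6697 0.0474 0.2   ] edges [[0.0524, -0.0101, 0.0534], [-0.0066, -0.061, 0.0613], [-0.0487, 0.0058, 0.0491], [0.0029, 0.0653, 0.0653]]
tube ctr [0.5612 0.3696 0.018 ] edges [[0.0789, 0.1672, 0.1849], [-0.0657, -0.1737, 0.1857], [-0.0132, 0.0065, 0.0147]]
[[0.6094 0.4833 0.018 ]
 [0.5437 0.3096 0.018 ]
 [0.5305 0.316  0.018 ]]
(np.float64(292.98597552431664), np.float64(372.71506964949276))
scene [ 1.1312 -0.6616  1.158 ]
top [0.4572 0.0595 1.8493]
```

```bash
python3 - <<'E'
from h import *
im=cv2.imread("pics/scene0.png")
x0,y0,w,h,s=275,190,80,90,6
o=cv2.resize(im[y0:y0+h,x0:x0+w],None,fx=s,fy=s,interpolation=cv2.INTER_CUBIC)
X=np.array([.1165,.9932,0]);Y=np.array([-.9934,.1143,0]);S=np.array([.6688,.0487,0])
outs=[o]
o2=[o.copy()]
for hh,c in((0,(0,0,255)),(.02,(0,255,0)),(.04,(255,0,0))):
  for yy in(-.025,.025):
    p=[proj("scene",S+X*a+Y*yy+[0,0,.1775+hh]) for a in(-.032,.032)]
    p=[(int((u-x0+.5)*s),int((v-y0+.5)*s)) for u,v in p]
    cv2.line(o2[0],p[0],p[1],c,1)
cv2.imwrite("pics/c3.png",np.hstack([o,o2[0]])[:,:800] if 0 else cv2.resize(np.hstack([o,o2[0]]),(800,450)))
E
```

```text
(no output)
```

View pics/c3.png

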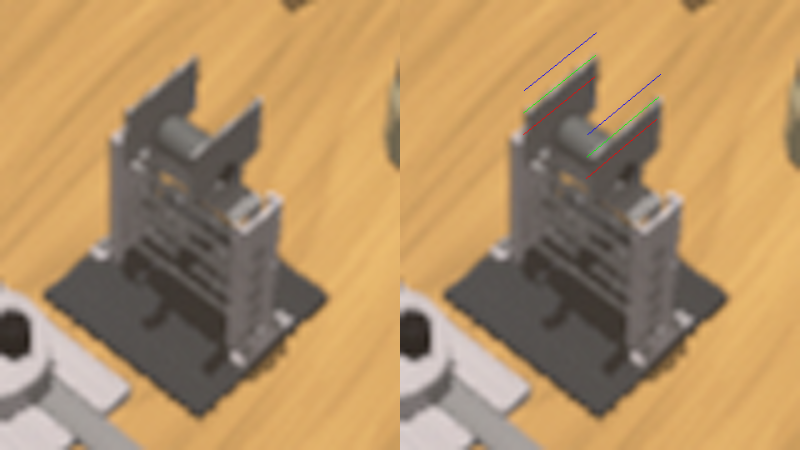

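The green overlay (head 0.020) runs along both cheek tops, so the head is on the second rung and the roller axis is at z 0.1575. All measured sizes match the given ones: table 230x126, base 138x129, bar width 25 mm. I'll move above the roller.

Request:
apply_moves(plan=[{"gripper": 1,"dy": -0.027,"ay": 0.129},{"gripper": 1,"dy": -0.027,"ay": 0.129},{"gripper": 1,"dy": -0.027,"ay": 0.129},{"gripper": 1,"dy": -0.027,"ay": 0.129},{"dx": -0.0242,"dz": -0.0378,"gripper": 0.8},{"dx": -0.0242,"dz": -0.0378,"gripper": 0.8},{"dx": -0.0242,"dz": -0.0378,"gripper": 0.8},{"dx": -0.0242,"dz": -0.0378,"gripper": 0.8},{"dx": -0.0242,"dz": -0.0378,"gripper": 0.8},{"dx": -0.0242,"dz": -0.0378,"gripper": 0.8},{"dx": -0.0242,"dz": -0.0378,"gripper": 0.8},{"dx": -0.0242,"dz": -0.0378,"gripper": 0.8},{"dx": -0.0242,"dz": -0.0378,"gripper": 0.8},{"dx": -0.0242,"dz": -0.0378,"gripper": 0.8},{"dx": -0.0242,"dz": -0.0378,"gripper": 0.8},{"dx": -0.0242,"dz": -0.0378,"gripper": 0.8},{"dx": -0.0242,"dz": -0.0378,"gripper": 0.8},{"dx": -0.0242,"dz": -0.0378,"gripper": 0.8},{"dx": -0.0242,"dz": -0.0378,"gripper": 0.8},{"dx": -0.0242,"dz": -0.0378,"gripper": 0.8}], grip_force=60)

```text
$.plan[0]: bad value
```

```bash
cat >> h.py <<'E'
def to(x,y,z,yaw):
    s=bot.get_state();R=s["tcp_rot"];d=R.T@(np.array([x,y,z])-s["tcp_pos"])
    y0=np.degrees(np.arctan2(R[1,2],R[0,2]));a=(yaw-y0+180)%360-180
    print("t",round(s["t"],2),"tcp",s["tcp_pos"].round(4),"yaw",y0.round(2),"tilt",R[:,1].round(3),"gap",round(s["finger_gap"],3),"F",s["wrist_force"].round(1),"\n tool shift",d.round(4),"ay",round(-np.radians(a),4),"q",s["qpos"].round(0))
E
python3 -c "
from h import *
to(.6688,.0487,.1495,-96.7)"
```

```text
t 0.1 tcp [ 0.2135 -0.5066  0.2418] yaw -67.15 tilt [-0.     0.001 -1.   ] gap 0.998 F [-0.1 -0.5 -0.1] 
 tool shift [-0.6352  0.0927 -0.3348] ay 0.5157 q [-72.  20.  95.  -0.  65.  -5.]
```

Request:
apply_moves(plan=[{"gripper": 0.8,"dx": 0,"dy": -0.027,"dz": 0,"ax": 0,"ay": 0.129,"az": 0},{"gripper": 0.8,"dx": 0,"dy": -0.027,"dz": 0,"ax": 0,"ay": 0.129,"az": 0},{"gripper": 0.8,"dx": 0,"dy": -0.027,"dz": 0,"ax": 0,"ay": 0.129,"az": 0},{"gripper": 0.8,"dx": 0,"dy": -0.027,"dz": 0,"ax": 0,"ay": 0.129,"az": 0},{"gripper": 0.8,"dx": -0.0242,"dy": 0,"dz": -0.0378,"ax": 0,"ay": 0,"az": 0},{"gripper": 0.8,"dx": -0.0242,"dy": 0,"dz": -0.0378,"ax": 0,"ay": 0,"az": 0},{"gripper": 0.8,"dx": -0.0242,"dy": 0,"dz": -0.0378,"ax": 0,"ay": 0,"az": 0},{"gripper": 0.8,"dx": -0.0242,"dy": 0,"dz": -0.0378,"ax": 0,"ay": 0,"az": 0},{"gripper": 0.8,"dx": -0.0242,"dy": 0,"dz": -0.0378,"ax": 0,"ay": 0,"az": 0},{"gripper": 0.8,"dx": -0.0242,"dy": 0,"dz": -0.0378,"ax": 0,"ay": 0,"az": 0},{"gripper": 0.8,"dx": -0.0242,"dy": 0,"dz": -0.0378,"ax": 0,"ay": 0,"az": 0},{"gripper": 0.8,"dx": -0.0242,"dy": 0,"dz": -0.0378,"ax": 0,"ay": 0,"az": 0},{"gripper": 0.8,"dx": -0.0242,"dy": 0,"dz": -0.0378,"ax": 0,"ay": 0,"az": 0},{"gripper": 0.8,"dx": -0.0242,"dy": 0,"dz": -0.0378,"ax": 0,"ay": 0,"az": 0},{"gripper": 0.8,"dx": -0.0242,"dy": 0,"dz": -0.0378,"ax": 0,"ay": 0,"az": 0},{"gripper": 0.8,"dx": -0.0242,"dy": 0,"dz": -0.0378,"ax": 0,"ay": 0,"az": 0},{"gripper": 0.8,"dx": -0.0242,"dy": 0,"dz": -0.0378,"ax": 0,"ay": 0,"az": 0},{"gripper": 0.8,"dx": -0.0242,"dy": 0,"dz": -0.0378,"ax": 0,"ay": 0,"az": 0},{"gripper": 0.8,"dx": -0.0242,"dy": 0,"dz": -0.0378,"ax": 0,"ay": 0,"az": 0},{"gripper": 0.8,"dx": -0.0242,"dy": 0,"dz": -0.0378,"ax": 0,"ay": 0,"az": 0}], grip_force=60)

```text
t: 2.1
tcp_pos: [0.6697, 0.0502, 0.3498]
tcp_rot: [[-0.993, -0.001, -0.117], [0.117, -0.0, -0.993], [0.001, -1.0, 0.0]]
wrist_force: [1.1, -0.6, 0.7]
finger_gap: 0.8
```

```bash
python3 -c "
from h import *
print(ray('top',245+155/5-.4,120+258/5-.4,.168))
to(.6688,.0487,.1495,-96.7)"
```

```text
[0.67188733 0.04928945 0.168     ]
t 2.1 tcp [0.6697 0.0502 0.3498] yaw -96.71 tilt [-0.001 -0.    -1.   ] gap 0.8 F [ 1.1 -0.6  0.7] 
 tool shift [0.0005 0.2003 0.0016] ay -0.0002 q [ 0. 29. 66. -0. 85. 97.]
```

Request:
apply_moves(plan=[{"gripper": 0.75,"dx": 0,"dy": 0.03,"dz": 0.001,"ax": 0,"ay": 0,"az": 0},{"gripper": 0.75,"dx": 0,"dy": 0.03,"dz": 0,"ax": 0,"ay": 0,"az": 0},{"gripper": 0.75,"dx": 0,"dy": 0.03,"dz": 0,"ax": 0,"ay": 0,"az": 0},{"gripper": 0.75,"dx": 0,"dy": 0.03,"dz": 0,"ax": 0,"ay": 0,"az": 0},{"gripper": 0.75,"dx": 0,"dy": 0.02,"dz": 0,"ax": 0,"ay": 0,"az": 0},{"gripper": 0.75,"dx": 0,"dy": 0.02,"dz": 0,"ax": 0,"ay": 0,"az": 0},{"gripper": 0.75,"dx": 0,"dy": 0.02,"dz": 0,"ax": 0,"ay": 0,"az": 0},{"gripper": 0.75,"dx": 0,"dy": 0.02,"dz": 0,"ax": 0,"ay": 0,"az": 0},{"gripper": 0.75,"dx": 0,"dy": 0,"dz": 0,"ax": 0,"ay": 0,"az": 0},{"gripper": 0.75,"dx": 0,"dy": 0,"dz": 0,"ax": 0,"ay": 0,"az": 0}], grip_force=60)

```text
t: 3.1
tcp_pos: [0.6688, 0.0476, 0.1505]
tcp_rot: [[-0.993, -0.001, -0.117], [0.117, -0.0, -0.993], [0.0, -1.0, 0.0]]
wrist_force: [0.4, -0.7, 0.5]
finger_gap: 0.752
```

Request:
apply_moves(plan=[{"gripper": 0,"dx": 0,"dy": 0,"dz": 0,"ax": 0,"ay": 0,"az": 0},{"gripper": 0,"dx": 0,"dy": 0,"dz": 0,"ax": 0,"ay": 0,"az": 0},{"gripper": 0,"dx": 0,"dy": 0,"dz": 0,"ax": 0,"ay": 0,"az": 0},{"gripper": 0,"dx": 0,"dy": 0,"dz": 0,"ax": 0,"ay": 0,"az": 0},{"gripper": 0,"dx": 0,"dy": 0,"dz": 0,"ax": 0,"ay": 0,"az": 0},{"gripper": 0,"dx": 0,"dy": 0,"dz": 0,"ax": 0,"ay": 0,"az": 0},{"gripper": 0,"dx": 0,"dy": 0,"dz": 0,"ax": 0,"ay": 0,"az": 0},{"gripper": 0,"dx": 0,"dy": 0,"dz": 0,"ax": 0,"ay": 0,"az": 0}], grip_force=40)

```text
t: 3.9
tcp_pos: [0.6693, 0.0486, 0.1513]
tcp_rot: [[-0.993, 0.002, -0.117], [0.117, 0.002, -0.993], [-0.002, -1.0, -0.002]]
wrist_force: [0.4, 6.8, 1.9]
finger_gap: 0.278
```

Request:
apply_moves(plan=[{"gripper": 0,"dx": 0,"dy": -0.005,"dz": -0.001,"ax": 0,"ay": 0,"az": 0},{"gripper": 0,"dx": 0,"dy": -0.005,"dz": 0,"ax": 0,"ay": 0,"az": 0},{"gripper": 0,"dx": 0,"dy": -0.005,"dz": 0,"ax": 0,"ay": 0,"az": 0},{"gripper": 0,"dx": 0,"dy": -0.005,"dz": 0,"ax": 0,"ay": 0,"az": 0},{"gripper": 0,"dx": 0,"dy": -0.005,"dz": 0,"ax": 0,"ay": 0,"az": 0},{"gripper": 0,"dx": 0,"dy": -0.005,"dz": 0,"ax": 0,"ay": 0,"az": 0},{"gripper": 0,"dx": 0,"dy": -0.005,"dz": 0,"ax": 0,"ay": 0,"az": 0},{"gripper": 0,"dx": 0,"dy": -0.005,"dz": 0,"ax": 0,"ay": 0,"az": 0},{"gripper": 0,"dx": 0,"dy": -0.005,"dz": 0,"ax": 0,"ay": 0,"az": 0},{"gripper": 0,"dx": 0,"dy": -0.005,"dz": 0,"ax": 0,"ay": 0,"az": 0},{"gripper": 0,"dx": 0,"dy": -0.005,"dz": 0,"ax": 0,"ay": 0,"az": 0},{"gripper": 0,"dx": 0,"dy": 0,"dz": 0,"ax": 0,"ay": 0,"az": 0},{"gripper": 0,"dx": 0,"dy": 0,"dz": 0,"ax": 0,"ay": 0,"az": 0},{"gripper": 0,"dx": 0,"dy": 0,"dz": 0,"ax": 0,"ay": 0,"az": 0},{"gripper": 0,"dx": 0,"dy": 0,"dz": 0,"ax": 0,"ay": 0,"az": 0}], grip_force=40)

```text
t: 5.4
tcp_pos: [0.6691, 0.0487, 0.2052]
tcp_rot: [[-0.993, 0.001, -0.117], [0.117, 0.0, -0.993], [-0.001, -1.0, -0.0]]
wrist_force: [5.6, 1.7, -5.6]
finger_gap: 0.279
```

Request:
apply_moves(plan=[{"gripper": 0,"dx": 0,"dy": -0.004,"dz": 0,"ax": 0,"ay": 0,"az": 0},{"gripper": 0,"dx": 0,"dy": 0,"dz": 0,"ax": 0,"ay": 0,"az": 0},{"gripper": 0,"dx": 0,"dy": 0,"dz": 0,"ax": 0,"ay": 0,"az": 0},{"gripper": 0,"dx": 0,"dy": 0,"dz": 0,"ax": 0,"ay": 0,"az": 0},{"gripper": 0,"dx": 0,"dy": 0.003,"dz": 0,"ax": 0,"ay": 0,"az": 0},{"gripper": 0,"dx": 0,"dy": 0.003,"dz": 0,"ax": 0,"ay": 0,"az": 0},{"gripper": 0,"dx": 0,"dy": 0.003,"dz": 0,"ax": 0,"ay": 0,"az": 0},{"gripper": 0,"dx": 0,"dy": 0.003,"dz": 0,"ax": 0,"ay": 0,"az": 0},{"gripper": 0,"dx": 0,"dy": 0.001,"dz": 0,"ax": 0,"ay": 0,"az": 0},{"gripper": 0,"dx": 0,"dy": 0,"dz": 0,"ax": 0,"ay": 0,"az": 0},{"gripper": 0,"dx": 0,"dy": 0,"dz": 0,"ax": 0,"ay": 0,"az": 0}], grip_force=40)

```text
t: 6.5
tcp_pos: [0.6691, 0.0487, 0.196]
tcp_rot: [[-0.993, 0.001, -0.117], [0.117, 0.0, -0.993], [-0.001, -1.0, -0.0]]
wrist_force: [6.5, 2.4, -5.5]
finger_gap: 0.278
```

Request:
apply_moves(plan=[{"gripper": 0,"dx": 0,"dy": 0.002,"dz": 0,"ax": 0,"ay": 0,"az": 0},{"gripper": 0,"dx": 0,"dy": 0.002,"dz": 0,"ax": 0,"ay": 0,"az": 0},{"gripper": 0,"dx": 0,"dy": 0.001,"dz": 0,"ax": 0,"ay": 0,"az": 0},{"gripper": 0,"dx": 0,"dy": 0.001,"dz": 0,"ax": 0,"ay": 0,"az": 0},{"gripper": 0,"dx": 0,"dy": 0,"dz": 0,"ax": 0,"ay": 0,"az": 0},{"gripper": 0,"dx": 0,"dy": 0,"dz": 0,"ax": 0,"ay": 0,"az": 0}], grip_force=40)

```text
t: 7.1
tcp_pos: [0.6692, 0.0487, 0.1912]
tcp_rot: [[-0.993, 0.002, -0.117], [0.117, 0.0, -0.993], [-0.001, -1.0, -0.0]]
wrist_force: [2.7, 2.6, 5.2]
finger_gap: 0.272
```

The wrist force flipped from -5.5 to +5.2 N at 40 mm above the start, so the pawl is seated at head ≈ 0.060. Now I release.

Request:
apply_moves(plan=[{"gripper": 0.3,"dx": 0,"dy": 0,"dz": 0,"ax": 0,"ay": 0,"az": 0},{"gripper": 0.4,"dx": 0,"dy": 0,"dz": 0,"ax": 0,"ay": 0,"az": 0},{"gripper": 0.6,"dx": 0,"dy": 0,"dz": 0,"ax": 0,"ay": 0,"az": 0},{"gripper": 0.75,"dx": 0,"dy": 0,"dz": 0,"ax": 0,"ay": 0,"az": 0},{"gripper": 0.75,"dx": 0,"dy": 0,"dz": 0,"ax": 0,"ay": 0,"az": 0},{"gripper": 0.75,"dx": 0,"dy": 0,"dz": 0,"ax": 0,"ay": 0,"az": 0},{"gripper": 0.75,"dx": 0,"dy": -0.02,"dz": 0,"ax": 0,"ay": 0,"az": 0},{"gripper": 0.75,"dx": 0,"dy": -0.03,"dz": 0,"ax": 0,"ay": 0,"az": 0},{"gripper": 0.75,"dx": 0,"dy": -0.03,"dz": 0,"ax": 0,"ay": 0,"az": 0},{"gripper": 0.75,"dx": 0,"dy": -0.03,"dz": 0,"ax": 0,"ay": 0,"az": 0},{"gripper": 0.75,"dx": 0,"dy": -0.03,"dz": 0,"ax": 0,"ay": 0,"az": 0},{"gripper": 0.75,"dx": 0,"dy": 0,"dz": 0,"ax": 0,"ay": 0,"az": 0}], grip_force=60)

```text
t: 8.3
tcp_pos: [0.6699, 0.0486, 0.3351]
tcp_rot: [[-0.993, 0.007, -0.117], [0.117, -0.0, -0.993], [-0.007, -1.0, -0.001]]
wrist_force: [-0.1, 0.5, 0.5]
finger_gap: 0.748
```

```bash
python3 -c "
from h import *
to(.4871,.3201,.20,-21.8)
c,s=np.cos(np.radians(-21.8)),np.sin(np.radians(-21.8))
p=bot.get_state()['tcp_pos'];d=np.array([.4871,.3201])-p[:2];print('after turn dx',d@[s,-c],'dz',d@[c,s])
"
```

```text
t 8.3 tcp [0.6699 0.0486 0.3351] yaw -96.71 tilt [ 0.007 -0.    -1.   ] gap 0.748 F [-0.1  0.5  0.5] 
 tool shift [ 0.2143  0.1338 -0.2482] ay -1.3075 q [ 0. 29. 68. -0. 82. 97.]
after turn dx -0.1842220527024477 dz -0.2706143014817393
```

Request:
apply_moves(plan=[{"gripper": 0.75,"dx": 0,"dy": 0,"dz": 0,"ax": 0,"ay": -0.131,"az": 0},{"gripper": 0.75,"dx": 0,"dy": 0,"dz": 0,"ax": 0,"ay": -0.131,"az": 0},{"gripper": 0.75,"dx": 0,"dy": 0,"dz": 0,"ax": 0,"ay": -0.131,"az": 0},{"gripper": 0.75,"dx": 0,"dy": 0,"dz": 0,"ax": 0,"ay": -0.131,"az": 0},{"gripper": 0.75,"dx": 0,"dy": 0,"dz": 0,"ax": 0,"ay": -0.131,"az": 0},{"gripper": 0.75,"dx": 0,"dy": 0,"dz": 0,"ax": 0,"ay": -0.131,"az": 0},{"gripper": 0.75,"dx": 0,"dy": 0,"dz": 0,"ax": 0,"ay": -0.131,"az": 0},{"gripper": 0.75,"dx": 0,"dy": 0,"dz": 0,"ax": 0,"ay": -0.131,"az": 0},{"gripper": 0.75,"dx": 0,"dy": 0,"dz": 0,"ax": 0,"ay": -0.131,"az": 0},{"gripper": 0.75,"dx": 0,"dy": 0,"dz": 0,"ax": 0,"ay": -0.129,"az": 0},{"gripper": 0.75,"dx": -0.023,"dy": 0,"dz": -0.0338,"ax": 0,"ay": 0,"az": 0},{"gripper": 0.75,"dx": -0.023,"dy": 0,"dz": -0.0338,"ax": 0,"ay": 0,"az": 0},{"gripper": 0.75,"dx": -0.023,"dy": 0,"dz": -0.0338,"ax": 0,"ay": 0,"az": 0},{"gripper": 0.75,"dx": -0.023,"dy": 0,"dz": -0.0338,"ax": 0,"ay": 0,"az": 0},{"gripper": 0.75,"dx": -0.023,"dy": 0,"dz": -0.0338,"ax": 0,"ay": 0,"az": 0},{"gripper": 0.75,"dx": -0.023,"dy": 0,"dz": -0.0338,"ax": 0,"ay": 0,"az": 0},{"gripper": 0.75,"dx": -0.023,"dy": 0.025,"dz": -0.0338,"ax": 0,"ay": 0,"az": 0},{"gripper": 0.75,"dx": -0.023,"dy": 0.025,"dz": -0.0338,"ax": 0,"ay": 0,"az": 0},{"gripper": 0.75,"dx": 0,"dy": 0.03,"dz": 0,"ax": 0,"ay": 0,"az": 0},{"gripper": 0.75,"dx": 0,"dy": 0,"dz": 0,"ax": 0,"ay": 0,"az": 0}], grip_force=60)

```text
t: 10.3
tcp_pos: [0.4838, 0.3195, 0.2464]
tcp_rot: [[-0.369, -0.006, 0.929], [-0.929, -0.003, -0.369], [0.005, -1.0, -0.004]]
wrist_force: [-0.2, -0.5, 0.9]
finger_gap: 0.749
```

```bash
python3 - <<'E'
from h import *
to(.4871,.3201,.014,-21.8)
im=bot.get_image("scene")[:,:,::-1]; cv2.imwrite("pics/s1.png",im)
a=cv2.resize(im[180:280,270:350],None,fx=5,fy=5,interpolation=2)
X=np.array([.1165,.9932,0]);Y=np.array([-.9934,.1143,0]);S=np.array([.6688,.0487,0])
for yy in(-.025,.025):
    p=[proj("scene",S+X*q+Y*yy+[0,0,.2375]) for q in(-.032,.032)]
    cv2.line(a,*[(int((u-270+.5)*5),int((v-180+.5)*5)) for u,v in p],(0,255,0),1)
b=cv2.resize(im[100:200,290:370],None,fx=5,fy=5,interpolation=2)
cv2.imwrite("pics/c4.png",np.hstack([a,b]))
E
```

```text
t 10.3 tcp [0.4838 0.3195 0.2464] yaw -21.67 tilt [-0.006 -0.003 -1.   ] gap 0.749 F [-0.2 -0.5  0.9] 
 tool shift [-0.003   0.2324  0.0039] ay 0.0022 q [29. 23. 90. -0. 68. 51.]
```

View pics/c4.png

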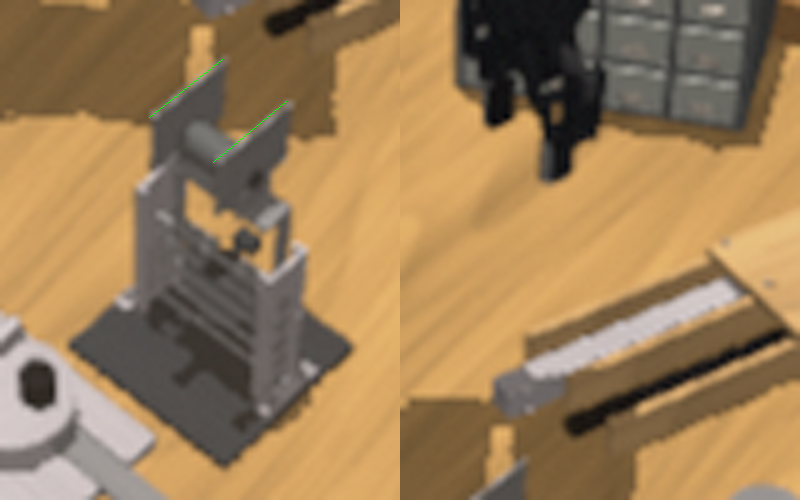

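Request:
apply_moves(plan=[{"gripper": 0.55,"dx": -0.003,"dy": 0.03,"dz": 0.004,"ax": 0,"ay": 0.002,"az": 0},{"gripper": 0.55,"dx": 0,"dy": 0.03,"dz": 0,"ax": 0,"ay": 0,"az": 0},{"gripper": 0.55,"dx": 0,"dy": 0.03,"dz": 0,"ax": 0,"ay": 0,"az": 0},{"gripper": 0.55,"dx": 0,"dy": 0.03,"dz": 0,"ax": 0,"ay": 0,"az": 0},{"gripper": 0.55,"dx": 0,"dy": 0.03,"dz": 0,"ax": 0,"ay": 0,"az": 0},{"gripper": 0.55,"dx": 0,"dy": 0.03,"dz": 0,"ax": 0,"ay": 0,"az": 0},{"gripper": 0.55,"dx": 0,"dy": 0.02,"dz": 0,"ax": 0,"ay": 0,"az": 0},{"gripper": 0.55,"dx": 0,"dy": 0.015,"dz": 0,"ax": 0,"ay": 0,"az": 0},{"gripper": 0.55,"dx": 0,"dy": 0.012,"dz": 0,"ax": 0,"ay": 0,"az": 0},{"gripper": 0.55,"dx": 0,"dy": 0.003,"dz": 0,"ax": 0,"ay": 0,"az": 0},{"gripper": 0.55,"dx": 0,"dy": 0,"dz": 0,"ax": 0,"ay": 0,"az": 0},{"gripper": 0.55,"dx": 0,"dy": 0,"dz": 0,"ax": 0,"ay": 0,"az": 0}], grip_force=60)

```text
t: 11.55
tcp_pos: [0.4914, 0.3213, 0.0212]
tcp_rot: [[-0.373, 0.001, 0.928], [-0.928, 0.001, -0.373], [-0.001, -1.0, 0.001]]
wrist_force: [-1.0, -0.6, 0.3]
finger_gap: 0.555
```

```bash
python3 -c "
from h import *
to(.4871,.3201,.014,-21.8)"
```

```text
t 11.55 tcp [0.4914 0.3213 0.0212] yaw -21.89 tilt [ 0.001  0.001 -1.   ] gap 0.555 F [-1.  -0.6  0.3] 
 tool shift [ 0.0027  0.0072 -0.0035] ay -0.0015 q [29. 41. 97. -0. 42. 51.]
```

Request:
apply_moves(plan=[{"gripper": 0.55,"dx": 0.0027,"dy": 0.006,"dz": -0.0035,"ax": 0,"ay": 0,"az": 0},{"gripper": 0.55,"dx": 0,"dy": 0,"dz": 0,"ax": 0,"ay": 0,"az": 0},{"gripper": 0.55,"dx": 0,"dy": 0,"dz": 0,"ax": 0,"ay": 0,"az": 0},{"gripper": 0,"dx": 0,"dy": 0,"dz": 0,"ax": 0,"ay": 0,"az": 0},{"gripper": 0,"dx": 0,"dy": 0,"dz": 0,"ax": 0,"ay": 0,"az": 0},{"gripper": 0,"dx": 0,"dy": 0,"dz": 0,"ax": 0,"ay": 0,"az": 0},{"gripper": 0,"dx": 0,"dy": 0,"dz": 0,"ax": 0,"ay": 0,"az": 0},{"gripper": 0,"dx": 0,"dy": 0,"dz": 0,"ax": 0,"ay": 0,"az": 0},{"gripper": 0,"dx": 0,"dy": 0,"dz": 0,"ax": 0,"ay": 0,"az": 0}], grip_force=50)

```text
t: 12.45
tcp_pos: [0.4867, 0.3199, 0.0146]
tcp_rot: [[-0.372, 0.0, 0.928], [-0.928, 0.0, -0.372], [-0.0, -1.0, 0.0]]
wrist_force: [-0.4, 0.6, 5.0]
finger_gap: 0.283
```

Request:
apply_moves(plan=[{"gripper": 0,"dx": 0.01,"dy": 0,"dz": 0,"ax": 0,"ay": 0,"az": 0},{"gripper": 0,"dx": 0.015,"dy": 0,"dz": 0,"ax": 0,"ay": 0,"az": 0},{"gripper": 0,"dx": 0.015,"dy": 0,"dz": 0,"ax": 0,"ay": 0,"az": 0},{"gripper": 0,"dx": 0.015,"dy": 0,"dz": 0,"ax": 0,"ay": 0,"az": 0},{"gripper": 0,"dx": 0.015,"dy": 0,"dz": 0,"ax": 0,"ay": 0,"az": 0},{"gripper": 0,"dx": 0.015,"dy": 0,"dz": 0,"ax": 0,"ay": 0,"az": 0},{"gripper": 0,"dx": 0.015,"dy": 0,"dz": 0,"ax": 0,"ay": 0,"az": 0},{"gripper": 0,"dx": 0.015,"dy": 0,"dz": 0,"ax": 0,"ay": 0,"az": 0},{"gripper": 0,"dx": 0.015,"dy": 0,"dz": 0,"ax": 0,"ay": 0,"az": 0},{"gripper": 0,"dx": 0.015,"dy": 0,"dz": 0,"ax": 0,"ay": 0,"az": 0},{"gripper": 0,"dx": 0.015,"dy": 0,"dz": 0,"ax": 0,"ay": 0,"az": 0},{"gripper": 0,"dx": 0,"dy": 0,"dz": 0,"ax": 0,"ay": 0,"az": 0},{"gripper": 0,"dx": 0,"dy": 0,"dz": 0,"ax": 0,"ay": 0,"az": 0}], grip_force=50)

```text
t: 13.75
tcp_pos: [0.4264, 0.1699, 0.0146]
tcp_rot: [[-0.373, -0.001, 0.928], [-0.928, -0.001, -0.373], [0.001, -1.0, -0.0]]
wrist_force: [-1.4, -11.5, 12.7]
finger_gap: 0.282
```

Request:
apply_moves(plan=[{"gripper": 0.35,"dx": 0,"dy": 0,"dz": 0,"ax": 0,"ay": 0,"az": 0},{"gripper": 0.5,"dx": 0,"dy": 0,"dz": 0,"ax": 0,"ay": 0,"az": 0},{"gripper": 0.6,"dx": 0,"dy": 0,"dz": 0,"ax": 0,"ay": 0,"az": 0},{"gripper": 0.6,"dx": 0,"dy": 0,"dz": 0,"ax": 0,"ay": 0,"az": 0},{"gripper": 0.6,"dx": 0,"dy": -0.02,"dz": 0,"ax": 0,"ay": 0,"az": 0},{"gripper": 0.6,"dx": 0,"dy": -0.03,"dz": 0,"ax": 0,"ay": 0,"az": 0},{"gripper": 0.6,"dx": 0,"dy": -0.03,"dz": 0,"ax": 0,"ay": 0,"az": 0},{"gripper": 0.6,"dx": -0.029,"dy": 0,"dz": 0,"ax": 0,"ay": 0,"az": 0},{"gripper": 0.6,"dx": -0.029,"dy": 0,"dz": 0,"ax": 0,"ay": 0,"az": 0},{"gripper": 0.6,"dx": -0.029,"dy": 0,"dz": 0,"ax": 0,"ay": 0,"az": 0},{"gripper": 0.6,"dx": -0.029,"dy": 0,"dz": 0,"ax": 0,"ay": 0,"az": 0},{"gripper": 0.6,"dx": -0.029,"dy": 0,"dz": 0,"ax": 0,"ay": 0,"az": 0},{"gripper": 0.6,"dx": 0,"dy": 0,"dz": 0,"ax": 0,"ay": 0,"az": 0},{"gripper": 0.6,"dx": 0,"dy": 0,"dz": 0,"ax": 0,"ay": 0,"az": 0}], grip_force=60)

```text
t: 15.15
tcp_pos: [0.4805, 0.306, 0.0939]
tcp_rot: [[-0.372, -0.001, 0.928], [-0.928, -0.0, -0.372], [0.001, -1.0, -0.0]]
wrist_force: [-0.5, -0.1, 0.2]
finger_gap: 0.599
```

```bash
python3 - <<'E'
from h import *
to(.4802,.3045,.014,-21.8)
im=bot.get_image("scene")[:,:,::-1].copy(); cv2.imwrite("pics/s2.png",im)
t=bot.get_image("top")[:,:,::-1].copy(); cv2.imwrite("pics/t2.png",t)
C=np.array([.4802,.3045,.025]);U=np.array([-.371,-.9285,0]);V=np.array([.9285,-.371,0])
x0,y0,s=270,110,8
a=cv2.resize(im[y0:y0+75,x0:x0+100],None,fx=s,fy=s,interpolation=2)
pts=[C+U*i*.16+V*j*.0125 for i,j in((1,1),(1,-1),(-1,-1),(-1,1))]
pp=np.array([[(u-x0+.5)*s,(v-y0+.5)*s] for u,v in(proj("scene",p) for p in pts)],int)
cv2.polylines(a,[pp],True,(0,255,0),1)
cv2.imwrite("pics/c5.png",a)
E
```

```text
t 15.15 tcp [0.4805 0.306  0.0939] yaw -21.83 tilt [-0.001 -0.    -1.   ] gap 0.599 F [-0.5 -0.1  0.2] 
 tool shift [0.0014 0.0799 0.0003] ay -0.0006 q [28. 33. 98. -0. 49. 50.]
```

View pics/c5.png

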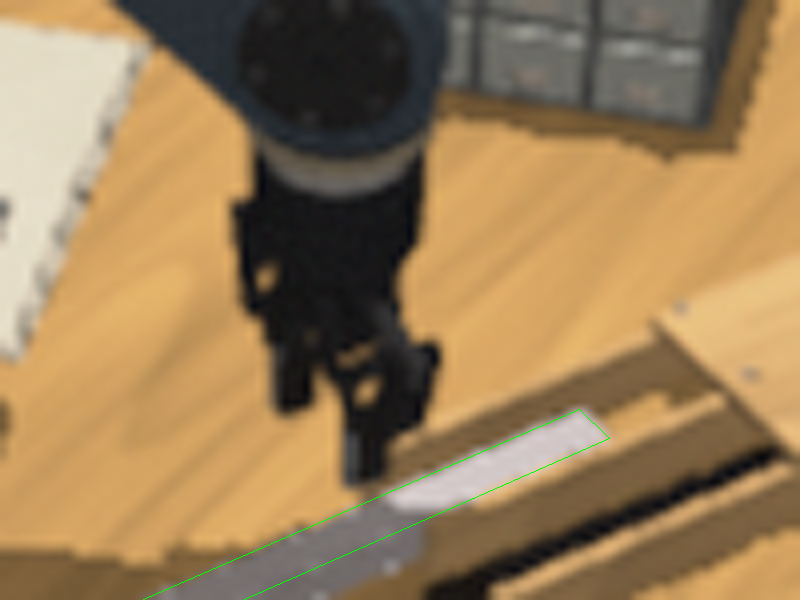

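The back end and edges of the bar match the predicted outline (green) within about 2 mm, and the bar has clearly left the shelf. I'll grip at the centre.

Request:
apply_moves(plan=[{"gripper": 0.6,"dx": 0.0014,"dy": 0.025,"dz": 0,"ax": 0,"ay": 0,"az": 0},{"gripper": 0.6,"dx": 0,"dy": 0.025,"dz": 0,"ax": 0,"ay": 0,"az": 0},{"gripper": 0.6,"dx": 0,"dy": 0.02,"dz": 0,"ax": 0,"ay": 0,"az": 0},{"gripper": 0.6,"dx": 0,"dy": 0.01,"dz": 0,"ax": 0,"ay": 0,"az": 0},{"gripper": 0.6,"dx": 0,"dy": 0,"dz": 0,"ax": 0,"ay": 0,"az": 0},{"gripper": 0.6,"dx": 0,"dy": 0,"dz": 0,"ax": 0,"ay": 0,"az": 0},{"gripper": 0,"dx": 0,"dy": 0,"dz": 0,"ax": 0,"ay": 0,"az": 0},{"gripper": 0,"dx": 0,"dy": 0,"dz": 0,"ax": 0,"ay": 0,"az": 0},{"gripper": 0,"dx": 0,"dy": 0,"dz": 0,"ax": 0,"ay": 0,"az": 0},{"gripper": 0,"dx": 0,"dy": 0,"dz": 0,"ax": 0,"ay": 0,"az": 0},{"gripper": 0,"dx": 0,"dy": 0,"dz": 0,"ax": 0,"ay": 0,"az": 0},{"gripper": 0,"dx": 0,"dy": 0,"dz": 0,"ax": 0,"ay": 0,"az": 0},{"gripper": 0,"dx": 0,"dy": 0,"dz": 0,"ax": 0,"ay": 0,"az": 0}], grip_force=100)

```text
t: 16.55
tcp_pos: [0.4807, 0.3049, 0.0156]
tcp_rot: [[-0.373, 0.001, 0.928], [-0.928, 0.001, -0.373], [-0.001, -1.0, 0.001]]
wrist_force: [-2.3, -1.5, 10.2]
finger_gap: 0.267
```

```bash
python3 -c "
from h import *
to(.4802,.3045,.35,-21.8)"
```

```text
t 16.55 tcp [0.4807 0.3049 0.0156] yaw -21.88 tilt [ 0.001  0.001 -1.   ] gap 0.267 F [-2.3 -1.5 10.2] 
 tool shift [ 2.000e-04 -3.344e-01 -2.000e-04] ay -0.0015 q [28. 40. 99.  0. 40. 50.]
```

Request:
apply_moves(plan=[{"gripper": 0,"dx": 0,"dy": -0.01,"dz": 0,"ax": 0,"ay": 0,"az": 0},{"gripper": 0,"dx": 0,"dy": -0.02,"dz": 0,"ax": 0,"ay": 0,"az": 0},{"gripper": 0,"dx": 0,"dy": -0.03,"dz": 0,"ax": 0,"ay": 0,"az": 0},{"gripper": 0,"dx": 0,"dy": -0.03,"dz": 0,"ax": 0,"ay": 0,"az": 0},{"gripper": 0,"dx": 0,"dy": -0.03,"dz": 0,"ax": 0,"ay": 0,"az": 0},{"gripper": 0,"dx": 0,"dy": -0.03,"dz": 0,"ax": 0,"ay": 0,"az": 0},{"gripper": 0,"dx": 0,"dy": -0.03,"dz": 0,"ax": 0,"ay": 0,"az": 0},{"gripper": 0,"dx": 0,"dy": -0.03,"dz": 0,"ax": 0,"ay": 0,"az": 0},{"gripper": 0,"dx": 0,"dy": -0.03,"dz": 0,"ax": 0,"ay": 0,"az": 0},{"gripper": 0,"dx": 0,"dy": -0.03,"dz": 0,"ax": 0,"ay": 0,"az": 0},{"gripper": 0,"dx": 0,"dy": -0.015,"dz": 0,"ax": 0,"ay": -0.05,"az": 0},{"gripper": 0,"dx": 0,"dy": 0,"dz": 0,"ax": 0,"ay": -0.07,"az": 0},{"gripper": 0,"dx": 0,"dy": 0,"dz": 0,"ax": 0,"ay": -0.07,"az": 0},{"gripper": 0,"dx": 0,"dy": 0,"dz": 0,"ax": 0,"ay": -0.05,"az": 0},{"gripper": 0,"dx": 0,"dy": 0,"dz": 0,"ax": 0,"ay": -0.027,"az": 0},{"gripper": 0,"dx": 0,"dy": 0,"dz": 0,"ax": 0,"ay": 0,"az": 0},{"gripper": 0,"dx": 0,"dy": 0,"dz": 0,"ax": 0,"ay": 0,"az": 0}], grip_force=100)

```text
t: 18.25
tcp_pos: [0.4803, 0.3045, 0.2993]
tcp_rot: [[-0.116, -0.0, 0.993], [-0.993, -0.0, -0.116], [0.0, -1.0, -0.0]]
wrist_force: [0.6, 0.4, -5.5]
finger_gap: 0.272
```

```bash
python3 - <<'E'
from h import *
to(.6562,-.0793,.27,-6.6)
im=bot.get_image("scene")[:,:,::-1].copy(); cv2.imwrite("pics/s3.png",im)
s=bot.get_state();R=s["tcp_rot"];print(s["torque"])
C=s["tcp_pos"]+[0,0,-.0031]
pts=[C+R[:,0]*i*.16+R[:,2]*j*.0125+[0,0,k*.0125] for i,j,k in((1,1,1),(1,-1,1),(-1,-1,1),(-1,1,1),(-1,1,-1),(1,1,-1))]
q=np.array([proj("scene",p) for p in pts]);print(q)
x0,y0=np.maximum(q.min(0)-15,0).astype(int);x1,y1=(q.max(0)+15).astype(int);s=4
a=cv2.resize(im[y0:y1,x0:x1],None,fx=s,fy=s,interpolation=2)
cv2.polylines(a,[((q[:4]-[x0,y0]+.5)*s).astype(int)],True,(0,255,0),1)
cv2.imwrite("pics/c6.png",a);print(a.shape)
E
```

```text
t 18.25 tcp [0.4803 0.3045 0.2993] yaw -6.65 tilt [-0. -0. -1.] gap 0.272 F [ 0.6  0.4 -5.5] 
 tool shift [0.3608 0.0293 0.2192] ay -0.001 q [28. 19. 88. -0. 73. 34.]
[0.02783099 0.0422854  0.01457901]
[[280.00445751 140.12502597]
 [274.30593444 136.63701407]
 [339.48963292  93.75829092]
 [345.13154887  96.5456655 ]
 [344.51554164 102.69458023]
 [280.21879937 146.3606807 ]]
(332, 404, 3)
```

View pics/c6.png

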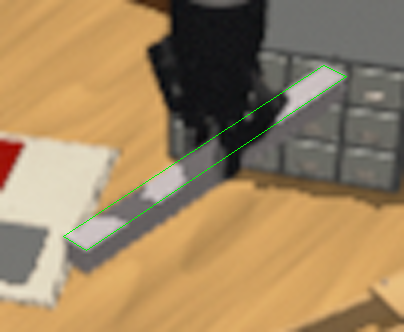

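Request:
apply_moves(plan=[{"gripper": 0,"dx": 0.0142,"dy": 0,"dz": 0.0091,"ax": 0,"ay": 0,"az": 0},{"gripper": 0,"dx": 0.0284,"dy": 0,"dz": 0.0183,"ax": 0,"ay": 0,"az": 0},{"gripper": 0,"dx": 0.0284,"dy": 0,"dz": 0.0183,"ax": 0,"ay": 0,"az": 0},{"gripper": 0,"dx": 0.0284,"dy": 0,"dz": 0.0183,"ax": 0,"ay": 0,"az": 0},{"gripper": 0,"dx": 0.0284,"dy": 0,"dz": 0.0183,"ax": 0,"ay": 0,"az": 0},{"gripper": 0,"dx": 0.0284,"dy": 0,"dz": 0.0183,"ax": 0,"ay": 0,"az": 0},{"gripper": 0,"dx": 0.0284,"dy": 0,"dz": 0.0183,"ax": 0,"ay": 0,"az": 0},{"gripper": 0,"dx": 0.0284,"dy": 0,"dz": 0.0183,"ax": 0,"ay": 0,"az": 0},{"gripper": 0,"dx": 0.0284,"dy": 0,"dz": 0.0183,"ax": 0,"ay": 0,"az": 0},{"gripper": 0,"dx": 0.0284,"dy": 0,"dz": 0.0183,"ax": 0,"ay": 0,"az": 0},{"gripper": 0,"dx": 0.0284,"dy": 0,"dz": 0.0183,"ax": 0,"ay": 0,"az": 0},{"gripper": 0,"dx": 0.0284,"dy": 0,"dz": 0.0183,"ax": 0,"ay": 0,"az": 0},{"gripper": 0,"dx": 0.0142,"dy": 0,"dz": 0.0091,"ax": 0,"ay": 0,"az": 0},{"gripper": 0,"dx": 0,"dy": 0,"dz": 0,"ax": 0,"ay": 0,"az": 0},{"gripper": 0,"dx": 0,"dy": 0,"dz": 0,"ax": 0,"ay": 0,"az": 0},{"gripper": 0,"dx": 0,"dy": 0,"dz": 0,"ax": 0,"ay": 0,"az": 0}], grip_force=100)

```text
t: 19.9
tcp_pos: [0.6591, -0.0583, 0.2994]
tcp_rot: [[-0.114, -0.0, 0.993], [-0.993, 0.0, -0.114], [-0.0, -1.0, -0.0]]
wrist_force: [-0.3, 0.7, -5.5]
finger_gap: 0.269
```

```bash
python3 - <<'E'
from h import *
to(.6562,-.0793,.2256,-6.6)
im=bot.get_image("scene")[:,:,::-1].copy(); cv2.imwrite("pics/s4.png",im)
s=bot.get_state();R=s["tcp_rot"];print(s["torque"])
C=s["tcp_pos"]+[0,0,-.0031]
x0,y0,sc=225,175,6
a=cv2.resize(im[y0:y0+95,x0:x0+125],None,fx=sc,fy=sc,interpolation=2)
def poly(pts,c): cv2.polylines(a,[((np.array([proj("scene",p) for p in pts])-[x0,y0]+.5)*sc).astype(int)],True,c,1)
poly([C+R[:,0]*i*.16+R[:,2]*j*.0125+[0,0,.0125] for i,j in((1,1),(1,-1),(-1,-1),(-1,1))],(0,255,0))
X=np.array([.1152,.9933,0]);Y=np.array([-.9933,.1152,0]);S=np.array([.6336,-.2549,0])
poly([S+X*i+Y*j+[0,0,.242] for i,j in((.016,-.02),(.116,-.02))],(255,0,0))
poly([S+X*i+Y*j+[0,0,.210] for i,j in((.003,-.115),(.003,.115),(.128,.115),(.128,-.115))],(0,0,255))
for j in(-.024,.024):poly([S+X*i+Y*j+[0,0,.2375] for i in(.3056-.032,.3056+.032)],(255,0,0))
cv2.imwrite("pics/c7.png",a)
E
```

```text
t 19.9 tcp [ 0.6591 -0.0583  0.2994] yaw -6.55 tilt [-0.  0. -1.] gap 0.269 F [-0.3  0.7 -5.5] 
 tool shift [ 0.0212  0.0738 -0.0004] ay 0.0009 q [-9. 29. 72.  0. 78. -3.]
[-0.01354251  0.02091315 -0.00445665]
```

View pics/c7.png

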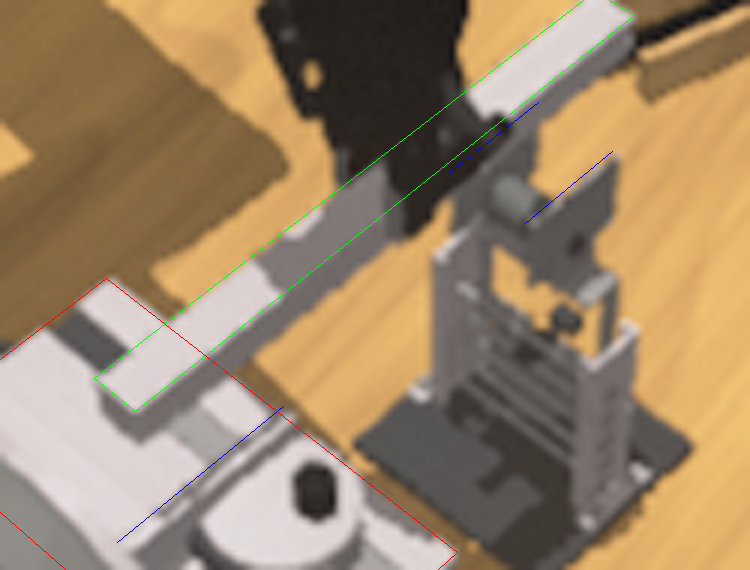

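The picture shows the bar end at (115,395), over the table and beside the fence. The projected table outline and cheek tops agree with the image within about a pixel. I'll lower most of the way, then advance.

Request:
apply_moves(plan=[{"gripper": 0,"dx": 0,"dy": 0.01,"dz": 0,"ax": 0,"ay": 0,"az": 0},{"gripper": 0,"dx": 0,"dy": 0.015,"dz": 0,"ax": 0,"ay": 0,"az": 0},{"gripper": 0,"dx": 0,"dy": 0.015,"dz": 0,"ax": 0,"ay": 0,"az": 0},{"gripper": 0,"dx": 0,"dy": 0.015,"dz": 0,"ax": 0,"ay": 0,"az": 0},{"gripper": 0,"dx": 0,"dy": 0.008,"dz": 0,"ax": 0,"ay": 0,"az": 0},{"gripper": 0,"dx": 0.005,"dy": 0,"dz": 0,"ax": 0,"ay": 0,"az": 0},{"gripper": 0,"dx": 0.005,"dy": 0,"dz": 0,"ax": 0,"ay": 0,"az": 0},{"gripper": 0,"dx": 0.005,"dy": 0,"dz": 0,"ax": 0,"ay": 0,"az": 0},{"gripper": 0,"dx": 0.005,"dy": 0,"dz": 0,"ax": 0,"ay": 0,"az": 0},{"gripper": 0,"dx": 0,"dy": 0,"dz": 0,"ax": 0,"ay": 0,"az": 0},{"gripper": 0,"dx": 0,"dy": 0,"dz": 0,"ax": 0,"ay": 0,"az": 0}], grip_force=100)

```text
t: 21.05
tcp_pos: [0.6571, -0.0792, 0.2365]
tcp_rot: [[-0.115, 0.0, 0.993], [-0.993, 0.0, -0.115], [-0.0, -1.0, 0.0]]
wrist_force: [0.5, 0.6, -4.8]
finger_gap: 0.269
```

```bash
python3 -c "
from h import *
to(.6562,-.0793,.2256,-6.6)"
```

```text
t 21.05 tcp [ 0.6571 -0.0792  0.2365] yaw -6.61 tilt [ 0.  0. -1.] gap 0.269 F [ 0.5  0.6 -4.8] 
 tool shift [ 0.0003  0.0109 -0.0009] ay -0.0002 q [-11.  32.  77.   0.  71.  -4.]
```

Lower gently until contact.

Request:
apply_moves(plan=[{"gripper": 0,"dx": 0,"dy": 0.004,"dz": -0.001,"ax": 0,"ay": 0,"az": 0},{"gripper": 0,"dx": 0,"dy": 0.003,"dz": 0,"ax": 0,"ay": 0,"az": 0},{"gripper": 0,"dx": 0,"dy": 0.002,"dz": 0,"ax": 0,"ay": 0,"az": 0},{"gripper": 0,"dx": 0,"dy": 0.001,"dz": 0,"ax": 0,"ay": 0,"az": 0},{"gripper": 0,"dx": 0,"dy": 0,"dz": 0,"ax": 0,"ay": 0,"az": 0},{"gripper": 0,"dx": 0,"dy": 0,"dz": 0,"ax": 0,"ay": 0,"az": 0}], grip_force=100)

```text
t: 21.65
tcp_pos: [0.6562, -0.0789, 0.2264]
tcp_rot: [[-0.115, 0.0, 0.993], [-0.993, -0.0, -0.115], [-0.0, -1.0, 0.0]]
wrist_force: [0.5, -0.4, -5.0]
finger_gap: 0.266
```

Request:
apply_moves(plan=[{"gripper": 0,"dx": 0,"dy": 0.001,"dz": 0,"ax": 0,"ay": 0,"az": 0},{"gripper": 0,"dx": 0,"dy": 0,"dz": 0,"ax": 0,"ay": 0,"az": 0},{"gripper": 0,"dx": 0,"dy": 0,"dz": 0,"ax": 0,"ay": 0,"az": 0}], grip_force=100)

```text
t: 21.95
tcp_pos: [0.6563, -0.0789, 0.2256]
tcp_rot: [[-0.115, 0.001, 0.993], [-0.993, -0.0, -0.115], [-0.0, -1.0, 0.001]]
wrist_force: [-1.0, 0.5, -2.1]
finger_gap: 0.268
```

Request:
apply_moves(plan=[{"gripper": 0,"dx": 0,"dy": 0.0005,"dz": 0,"ax": 0,"ay": 0,"az": 0},{"gripper": 0,"dx": 0,"dy": 0,"dz": 0,"ax": 0,"ay": 0,"az": 0},{"gripper": 0.3,"dx": 0,"dy": 0,"dz": 0,"ax": 0,"ay": 0,"az": 0},{"gripper": 0.35,"dx": 0,"dy": 0,"dz": 0,"ax": 0,"ay": 0,"az": 0},{"gripper": 0.45,"dx": 0,"dy": 0,"dz": 0,"ax": 0,"ay": 0,"az": 0},{"gripper": 0.6,"dx": 0,"dy": 0,"dz": 0,"ax": 0,"ay": 0,"az": 0},{"gripper": 0.6,"dx": 0,"dy": 0,"dz": 0,"ax": 0,"ay": 0,"az": 0},{"gripper": 0.6,"dx": 0,"dy": -0.02,"dz": 0,"ax": 0,"ay": 0,"az": 0},{"gripper": 0.6,"dx": 0,"dy": -0.03,"dz": 0,"ax": 0,"ay": 0,"az": 0},{"gripper": 0.6,"dx": 0,"dy": -0.04,"dz": 0,"ax": 0,"ay": 0,"az": 0},{"gripper": 0.6,"dx": 0,"dy": -0.04,"dz": 0,"ax": 0,"ay": 0,"az": 0},{"gripper": 0.6,"dx": 0.04,"dy": -0.02,"dz": -0.02,"ax": 0,"ay": 0,"az": 0},{"gripper": 0.6,"dx": 0.04,"dy": 0,"dz": -0.03,"ax": 0,"ay": 0,"az": 0},{"gripper": 0.6,"dx": 0.0,"dy": 0,"dz": -0.04,"ax": 0,"ay": 0,"az": 0},{"gripper": 0.6,"dx": 0.0,"dy": 0,"dz": -0.04,"ax": 0,"ay": 0,"az": 0},{"gripper": 0.6,"dx": 0.0,"dy": 0,"dz": -0.04,"ax": 0,"ay": 0,"az": 0},{"gripper": 0.6,"dx": 0.0,"dy": 0,"dz": -0.04,"ax": 0,"ay": 0,"az": 0},{"gripper": 0.6,"dx": 0.0,"dy": 0,"dz": 0,"ax": 0,"ay": 0,"az": 0}], grip_force=60)

```text
t: 23.75
tcp_pos: [0.4351, -0.1337, 0.3754]
tcp_rot: [[-0.115, 0.0, 0.993], [-0.993, -0.0, -0.115], [0.0, -1.0, 0.0]]
wrist_force: [1.4, -0.9, 0.3]
finger_gap: 0.603
```

```bash
python3 - <<'E'
from h import *
t=bot.get_image("top")[:,:,::-1].copy(); im=bot.get_image("scene")[:,:,::-1].copy()
X=np.array([.1152,.9933,0]);Y=np.array([-.9933,.1152,0]);S=np.array([.6336,-.2549,0])
C=S+X*.177-Y*.002+[0,0,.235]
bar=[C+X*i*.16+Y*j*.0125 for i,j in((1,1),(1,-1),(-1,-1),(-1,1))]
out=[]
for n,m,x0,y0,w,h,sc in(("top",t,250,135,140,60,5),("scene",im,225,180,140,65,5)):
    a=cv2.resize(m[y0:y0+h,x0:x0+w],None,fx=sc,fy=sc,interpolation=2)
    cv2.polylines(a,[((np.array([proj(n,p) for p in bar])-[x0,y0]+.5)*sc).astype(int)],True,(0,255,0),1);out.append(a)
cv2.imwrite("pics/c8.png",np.hstack([np.vstack(out)]));print(bot.get_state()["t"])
E
```

```text
23.85
```

View pics/c8.png

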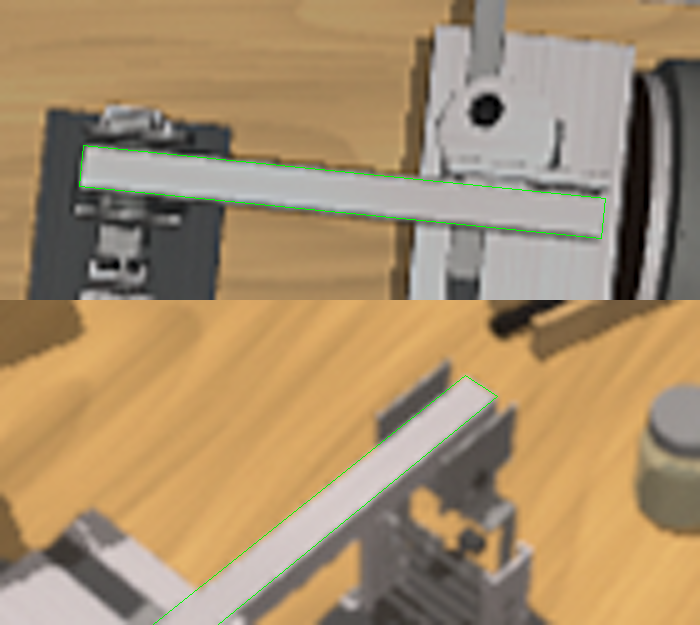

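```bash
python3 -c "
from rig import bot
print(bot.sign_off(), bot.get_state()['t'])"
```

```text
the job is handed in; nothing more can be done
the job is handed in; nothing more can be done
```

I finished the setup and handed it in at about 24 s of the 64 s allowed; no verdict came back.

- **Stand:** The head started on the second rung. I raised it past the fourth rung's pawl point and eased it down. The wrist force changed from −5.5 N to +5.2 N after a net lift of 40 mm, so the pawl had seated at about 0.060 m. I let go, and a picture taken afterwards showed the cheek tops at the height for 0.060 m.
- **Bar:** I pulled it 160 mm out of the rack by its front end, re-gripped it at its centre and carried it over level. I laid it down until the weight came off the wrist, then released it and moved the arm clear.
- **Final check:** In both cameras the bar matches the target outline to about a pixel (roughly 3 mm). That puts its centre at x ≈ 0.177 m and y ≈ −0.002 m in the sander's frame. The end is then about 15–17 mm short of the disc, and the side about 5 mm from the fence.
- **Other objects:** The tube was in place in a mid-job picture, and the jar looked in place in the last pictures. I planned the paths clear of the tub and quadcopter frame but did not check them again at the end.

No check failed or disagreed. The first move call was refused because its rows left out some fields, and the arm did not move. I could not measure the contact forces on the table and roller directly.

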